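# Push two spice tin flaps shut

### The arm

A 7-joint arm with a two-finger parallel gripper is mounted at the origin on the work surface. World frame = base frame: x ahead of the robot, y to its left, z up, the work surface at z = 0. Lengths are in m, angles in rad, forces in N, time in s.
With the tool pointing down it reaches from about 0.35 to 0.9 m from the base axis. Payload 7.2 kg.
Tool frame: the origin (TCP) lies midway between the tips of the shut fingers; the grasp point (between the pads) lies 19 mm behind it; z points along the fingers, y is the line along which they close (so a half turn about z gives the same grasp; the last joint's range is limited). The gripper opens to 88 mm and grips with 3 to 60 N. Pads are 20 mm wide; open, the fingers measure 115 mm over their backs; the gripper's body (75 mm by 178 mm) begins 61 mm behind the grasp point.
Start: joints at [1.119, 0.411, -0.013, 1.596, 0.006, 1.134, -0.082], TCP at [0.234, -0.58, 0.188] pointing down, gripper open.
Joint ranges: [-2.95, 2.95], [-0.29, 1.99], [-1.47, 1.44], [0.14, 2.54], [-1.03, 4.17], [0.13, 1.85], [-2.86, 2.86]. Speed limits (rad/s): [2.39, 2.39, 3.01, 3.01, 3.14, 3.14, 3.14].

### API

Orientations are given as [roll, pitch, yaw] about the fixed x, y, z axes, in that order (R = Rz(yaw) Ry(pitch) Rx(roll)).
In Python, from rig import goto, move_straight, move_joints, move_gripper, hold, inverse_kinematics, camera, camera_model, IKError, job_done, search_frame, outline_of, tip_of, get_time_s, get_joint_positions, get_qd, get_effort, get_eef_pos, get_orientation, get_force, get_ft_torque, get_gripper_width, get_gripper_force gives the robot as it stands. The module is installed in compiled form; this text tells all that it offers. Calls block until the motion is done:
- goto(position, orientation): joint-space move of the TCP to a pose.
- move_straight(position, feed=0.15, ori=None): straight line of the TCP; ori=None keeps the orientation; feed is the mean speed in m/s.
- move_joints(angles): joint-space move.
- move_gripper(opening, grasp_force=None): finger opening in m; grasp_force is the grip in N (None keeps the last); returns when the fingers have stopped.
- hold(seconds).
- inverse_kinematics(position, orientation): joint angles nearest the present ones, or None.
- camera(name): name is "scene" or "top" or "wrist"; returns (picture, depth): 400x640x3 uint8, red, green, blue; 400x640 float32, m along the optical axis (not along the pixel's ray), 0 where there is no reading.
- camera_model(name): a dict with "fx", "fy", "cx", "cy" (pixels), "R" (3x3) and "t" (3): a world point X has camera coordinates R X + t; the wrist camera has in their place "T_tool_cam" (4x4, takes a point from camera to tool coordinates, whose origin is the TCP and whose axes are the flange's). Camera axes: x right, y down, z forward; pixel columns grow to the right and rows downward; lengths in m; the calibration is good to about 2 mm. A picture is of the moment at which its call begins: read the wrist's pose just before it. camera_model takes no time and is no camera call.
A pose or a line that the arm cannot do raises IKError and nothing moves.
- job_done(): hands the job in; it is judged then, once.
Trained networks look in the newest picture that a camera, given by its name, has taken for a name from the list of things; names that differ only in an ending like _2 or _b are one class to them, and where a whole thing is asked for, a point or a joint stands for the part that bears it (a point fixed in the world has none). Each returns a list of dicts, best first, with "conf" (0 to 1); they miss things now and then, are a little off and sometimes report something else, mostly with a low value. They report only what shows in the picture. A call takes as long as a camera call.
- search_frame(camera, thing): "xyz" ([x, y, z] in m, in world coordinates, good to about 4 mm: the middle of the surface that is visible of it).
- outline_of(camera, thing): "pixels" (400x640 bool, what is visible of it).
- tip_of(camera, thing): "xyz" ([x, y, z] in m, in world coordinates, good to about 4 mm: a listed point, or the origin of a listed thing).
Readings, each from a call of its own:
- get_time_s(): time.
- get_joint_positions(): joint angles.
- get_qd(): joint speeds.
- get_effort(): joint torques, N m.
- get_eef_pos(): TCP position.
- get_orientation(): TCP orientation.
- get_force(): force on the tool from outside, world axes, zero at the start.
- get_ft_torque(): the same for the moment, N m.
- get_gripper_width(): finger opening in m.
- get_gripper_force(): force on a finger pad.
Only numpy, scipy, OpenCV 4.12 (cv2) and the standard library are available. Lean on these libraries where they do the work, as an engineer would, in place of code of your own. Each camera call takes 0.05 s, during which the arm holds its last target. There are 200 camera calls.

### The job

The red and the green spice tins are finished with: push the open flap lid of each one over and press it down until it is fully shut. The yellow tin is still in use, so leave its flap open just as it is. Pick nothing up: all the tins stay standing where they are, and the bowl, jug and scraper are left alone.

Things in the scene. Friction and masses are not known exactly. Their poses are not given: they have to be found in the camera images.
- red_tin: red spice tin, loose, upright, about 0.25 kg, 60 (x) x 70 (y) x 75 mm high without its flap; origin at the centre of the underside, z up. The flap is hinged along the tin's own +x top edge (hinge line parallel to its y, at x = 30 mm, z = 77.5 mm) and shuts towards its -x side.
- red_flap (a joint): angle of the red tin's flap lid, rad: 0 flat shut, 1.57 upright, 2.1 open to its stop. Flap 5 mm thick, 66 mm wide, reaching 60 mm from the hinge (plus a 5 mm tab); shut, its upper face is 80 mm above the counter. Stiff hinge (about 0.015 N m): it stays at any angle where it is left and needs about 0.3 N at its edge to turn.
- red_edge (a point): middle of the free edge of the red flap, 60 mm from its hinge line, half-way through its thickness
- green_tin: green spice tin, loose, upright, about 0.25 kg, 60 (x) x 70 (y) x 75 mm high without its flap; origin at the centre of the underside, z up. The flap is hinged along the tin's own +x top edge (hinge line parallel to its y, at x = 30 mm, z = 77.5 mm) and shuts towards its -x side.
- green_flap (a joint): angle of the green tin's flap lid, rad: 0 flat shut, 1.57 upright, 2.1 open to its stop. Flap 5 mm thick, 66 mm wide, reaching 60 mm from the hinge (plus a 5 mm tab); shut, its upper face is 80 mm above the counter. Stiff hinge (about 0.015 N m): it stays at any angle where it is left and needs about 0.3 N at its edge to turn.
- green_edge (a point): middle of the free edge of the green flap, 60 mm from its hinge line, half-way through its thickness
- yellow_tin: yellow spice tin, loose, upright, about 0.25 kg, 60 (x) x 70 (y) x 75 mm high without its flap; origin at the centre of the underside, z up. The flap is hinged along the tin's own +x top edge (hinge line parallel to its y, at x = 30 mm, z = 77.5 mm) and shuts towards its -x side.
- yellow_flap (a joint): angle of the yellow tin's flap lid, rad: 0 flat shut, 1.57 upright, 2.1 open to its stop. Flap 5 mm thick, 66 mm wide, reaching 60 mm from the hinge (plus a 5 mm tab); shut, its upper face is 80 mm above the counter. Stiff hinge (about 0.015 N m): it stays at any angle where it is left and needs about 0.3 N at its edge to turn.
- yellow_edge (a point): middle of the free edge of the yellow flap, 60 mm from its hinge line, half-way through its thickness
- bowl: stainless bowl, loose, 190 mm across the rim, 85 mm high, origin under its centre; leave alone
- jug: clear plastic measuring jug, loose, 100 mm across, 120 mm high, handle at its +y side, origin under its centre; leave alone
- scraper: orange silicone scraper lying flat, loose, 232 mm long, 55 mm wide at the blade (+x end), 12 mm thick, origin on the counter 120 mm from its handle end; leave alone

How it is judged:
By the outcome, as a careful person would: the job done as asked, in the order asked, and still so for the second after the job is handed in, with the robot touching nothing.
It also fails if it takes over 43 s, if anything falls off the work surface, if the arm or the gripper's body presses on something with over 40 N, if the wrist force passes 120 N, or if a joint passes its speed limit or range.

## Working session

There is one attempt and no reset: what is moved stays moved. The work goes in short steps, each a Python script; the robot and the scene stay as the last script left them, time stands still between calls to the robot, and variables do not carry over. Pictures are saved under pics/ and viewed, at most 10 in all, crops included, and the job is handed in when it is done.

```bash
mkdir -p pics; python3 - <<'E'
from rig import *
import cv2,numpy as np
ims=[]
for c in("scene","top"):
    p,d=camera(c); cv2.imwrite(f"pics/{c}0.png",p[:,:,::-1])
    for n in("red","green","yellow"):
        for f,t in((tip_of,n+"_tin"),(tip_of,n+"_edge"),(search_frame,n+"_flap")):
            r=f(c,t); print(c,t,f.__name__,[(np.round(q["xyz"],3).tolist(),round(q["conf"],2)) for q in r[:2]])
for n in("bowl","jug","scraper"):
    r=tip_of("top",n);print(n,[(np.round(q["xyz"],3).tolist(),round(q["conf"],2)) for q in r[:2]])
print(get_time_s(),get_orientation(),get_gripper_width())
E
```

```text
scene red_tin call [([0.533, -0.007, 0.001], 0.83)]
scene red_edge call [([0.559, -0.02, 0.139], 0.89)]
scene red_flap call [([0.565, -0.022, 0.111], 0.89)]
scene green_tin call [([0.472, 0.212, -0.002], 0.95)]
scene green_edge call [([0.507, 0.188, 0.139], 0.57)]
scene green_flap call [([0.719, 0.061, 0.005], 0.73), ([0.51, 0.187, 0.113], 0.53)]
scene yellow_tin call [([0.536, -0.009, 0.001], 0.68), ([0.465, -0.232, 0.003], 0.62)]
scene yellow_edge call [([0.489, -0.235, 0.14], 0.89)]
scene yellow_flap call [([0.496, -0.234, 0.111], 0.66)]
top red_tin call [([0.534, -0.009, -0.0], 0.94)]
top red_edge call [([0.562, -0.012, 0.137], 0.47)]
top red_flap call [([0.563, -0.021, 0.132], 0.59)]
top green_tin call [([0.475, 0.214, 0.0], 0.79)]
top green_edge call [([0.502, 0.191, 0.137], 0.42)]
top green_flap call [([0.498, 0.193, 0.122], 0.58), ([0.699, 0.073, 0.01], 0.58)]
top yellow_tin call [([0.466, -0.236, 0.001], 0.78)]
top yellow_edge call [([0.498, -0.231, 0.137], 0.65)]
top yellow_flap call [([0.495, -0.232, 0.14], 0.39), ([0.477, 0.206, 0.076], 0.3)]
bowl [([0.495, 0.519, 0.003], 0.65)]
jug [([0.499, -0.446, 0.0], 0.82), ([0.561, -0.012, 0.14], 0.33)]
scraper [([0.746, 0.072, -0.0], 0.84)]
1.15 [3.14154494e+00 4.11464337e-05 3.83830422e-01] 0.0875350139277147
```

View pics/scene0.png

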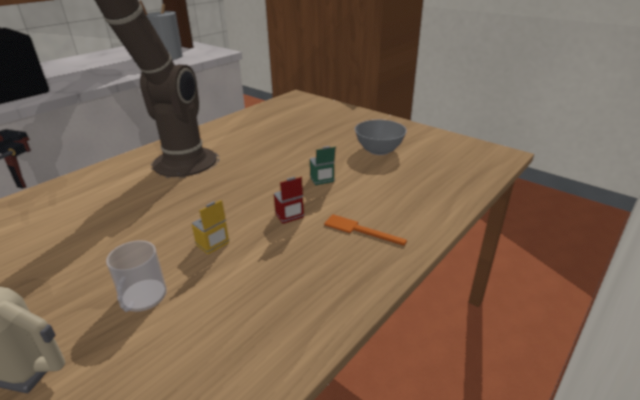

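View pics/top0.png

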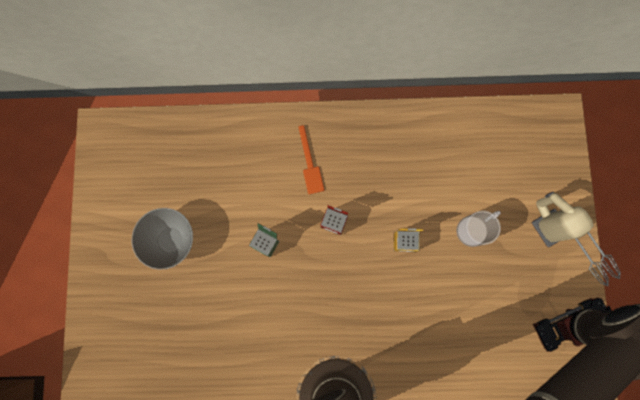

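The scene view shows red (290,205), green (322,165) and yellow (211,230), all with flaps about upright. In the top view, red is at (334,220), green at (265,240) and yellow at (408,240), with the hinge side away from the robot. Next I'll refine yaw and height with the wrist camera.

```bash
cat > h.py <<'E'
from rig import *
import cv2,numpy as np
from scipy.spatial.transform import Rotation as Ro
def cloud(T=None):
    """wrist picture and world point for each pixel"""
    P=get_eef_pos();R=Ro.from_euler("xyz",get_orientation()).as_matrix()
    p,d=camera("wrist");m=camera_model("wrist")
    v,u=np.mgrid[:400,:640]
    X=np.stack([(u-m["cx"])/m["fx"]*d,(v-m["cy"])/m["fy"]*d,d],-1)
    T=np.array(m["T_tool_cam"]);X=X@T[:3,:3].T+T[:3,3]
    return p,d,X@R.T+P
def measure(n):
    p,d,W=cloud()
    o=outline_of("wrist",n+"_tin")
    for k in o[:2]:
        q=W[k["pixels"]&(d>0)]
        t=q[(q[:,2]>.068)&(q[:,2]<.084)]
        f=q[(q[:,2]>.09)]
        if len(t)<50: print(n,"few",len(t));continue
        c,s,a=cv2.minAreaRect((t[:,:2]*1000).astype(np.float32))
        print(n,round(k["conf"],2),"top",len(t),np.round(c),np.round(s),round(a,1),"z",np.median(t[:,2]).round(4),
          "flap",len(f),f.mean(0).round(4) if len(f) else "", f.max(0).round(4) if len(f) else "")
        if len(f)>20:
            c,s,a=cv2.minAreaRect((f[:,:2]*1000).astype(np.float32));print("  flaprect",np.round(c),np.round(s),round(a,1))
    for nm in(n+"_tin",n+"_edge"):
        print(nm,[(np.round(q["xyz"],3).tolist(),round(q["conf"],2)) for q in tip_of("wrist",nm)[:2]])
    return p
E
python3 - <<'E'
from h import *
move_straight([.234,-.58,.3],.3)
m=camera_model("wrist");print(np.round(m["T_tool_cam"],3).tolist(),m["fx"])
c=np.array(m["T_tool_cam"])[:3,3]
ims=[]
for n,xy,yaw in(("red",(.55,-.015),-.36),("green",(.49,.2),-.65)):
    off=Ro.from_euler("xyz",[np.pi,0,yaw]).apply(c)
    goto([xy[0]-off[0],xy[1]-off[1],.33],[np.pi,0,yaw])
    p=measure(n);ims.append(p)
cv2.imwrite("pics/w.png",cv2.resize(np.hstack(ims),(800,250))[:,:,::-1])
print(get_time_s(),get_joint_positions())
E
```

```text
[[0.0, -0.957, -0.289, 0.08], [1.0, 0.001, -0.001, -0.001], [0.001, -0.289, 0.957, -0.196], [0.0, 0.0, 0.0, 1.0]] 294.39351857220726
red 0.67 top 55 [ 492. -231.] [64. 16.] 85.1 z 0.078 flap 530 [ 0.4966 -0.2278  0.124 ] [ 0.5007 -0.199   0.1434]
  flaprect [ 496. -231.] [64.  8.] 86.2
red 0.65 top 1709 [536.  -7.] [69. 62.] 67.9 z 0.0741 flap 234 [ 0.5601 -0.0169  0.1358] [0.5733 0.0129 0.143 ]
  flaprect [561. -18.] [64.  7.] 67.8
red_tin [([0.536, -0.006, -0.004], 0.94)]
red_edge [([0.56, -0.02, 0.136], 0.63)]
green 0.85 top 1777 [472. 214.] [68. 59.] 59.3 z 0.0742 flap 586 [0.5038 0.1946 0.1222] [0.5233 0.2244 0.1423]
  flaprect [504. 195.] [64. 14.] 60.0
green_tin [([0.473, 0.213, 0.003], 0.71)]
green_edge [([0.505, 0.188, 0.132], 0.83)]
5.6417 [-6.22640514e-01  8.76030148e-02 -1.29111405e-03  1.68688375e+00
  2.15756590e-04  1.36706538e+00 -2.84663133e+00]
```

View pics/w.png

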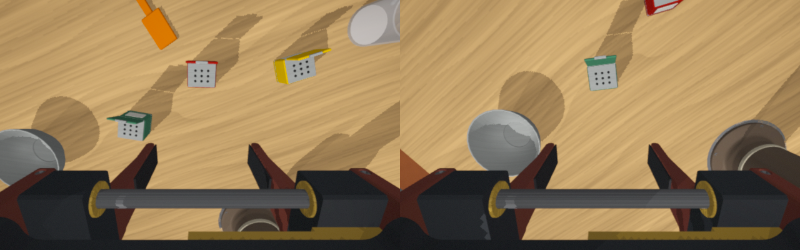

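```bash
cat >> h.py <<'E'
def shut(c,yaw,h=.010,r=.050,goal=10):
    c=np.array(c);e=np.array([np.cos(yaw),np.sin(yaw)]);o=[np.pi,0,yaw+np.pi]
    def pt(x,z): return [*(c+e*(x+h)),z]      # finger's lower -x corner, tin frame
    print("ik",inverse_kinematics(pt(.07,.22),o))
    goto(pt(.07,.22),o)
    f0=np.array(get_force())
    move_straight(pt(.07,.120),.2)
    move_straight(pt(.04,.1255),.1)
    for th in np.radians([85,68,50,33,17]):
        x=.03-r*np.cos(th)+.0025*np.sin(th); z=.0775+r*np.sin(th)+.0025*np.cos(th)
        move_straight(pt(x,z),.08)
        print(round(np.degrees(th)),(np.array(get_force())-f0).round(2))
    move_straight(pt(x,.083),.06)
    for z in np.arange(.082,.073,-.001):
        move_straight(pt(x,z),.03); f=np.array(get_force())-f0
        print(round(z,3),get_eef_pos()[2].round(4),f.round(2))
        if f[2]>goal: break
    move_straight(pt(x,.22),.2)
    print("t",get_time_s())
E
python3 - <<'E'
from h import *
move_gripper(0)
shut([.4725,.2135],np.radians(-30.4))
E
```

```text
ik [ 0.44690177  0.57339364 -1.23120027  1.64209497  0.55496836  1.3283366
  0.16664771]
85 [0.09 0.33 0.51]
68 [-0.41 -0.28 -0.34]
50 [0.32 0.49 0.42]
33 [0.02 1.07 0.03]
17 [-0.17  0.63  0.53]
0.082 0.0821 [-0.28  0.83  0.07]
0.081 0.081 [ 0.31 -0.1   0.56]
0.08 0.08 [0.12 0.81 0.22]
0.079 0.0789 [-0.02  1.18 -0.76]
0.078 0.0779 [-0.78  0.69  0.21]
0.077 0.077 [0.52 0.31 0.13]
0.076 0.0759 [ 0.3   0.17 -0.3 ]
0.075 0.0749 [0.4  0.57 0.44]
0.074 0.0739 [-0.24  1.08  0.25]
0.073 0.0729 [-1.43  0.41 -0.63]
t 16.0
```

```bash
python3 - <<'E'
from h import *
p,d=camera("top");s,_=camera("scene")
for c in("top","scene"):
  for n in("green_tin","green_edge"):
    print(c,n,[(np.round(q["xyz"],3).tolist(),round(q["conf"],2)) for q in tip_of(c,n)[:2]])
w,_,W=cloud()
print(get_eef_pos(),[(np.round(q["xyz"],3).tolist(),round(q["conf"],2)) for q in tip_of("wrist","green_tin")+tip_of("wrist","green_edge")])
a=cv2.resize(p[180:290,200:376],(640,400),interpolation=2);b=cv2.resize(s[120:220,250:410],(640,400),interpolation=2)
cv2.imwrite("pics/g1.png",cv2.resize(np.vstack([np.hstack([a,b]),np.hstack([w,w*0])]),(800,500))[:,:,::-1])
E
```

```text
top green_tin []
top green_edge []
scene green_tin [([0.472, 0.214, -0.0], 0.86)]
scene green_edge [([0.505, 0.184, 0.139], 0.67)]
[0.46616816 0.21706137 0.21951271] [([0.469, 0.212, -0.001], 0.7)]
```

View pics/g1.png

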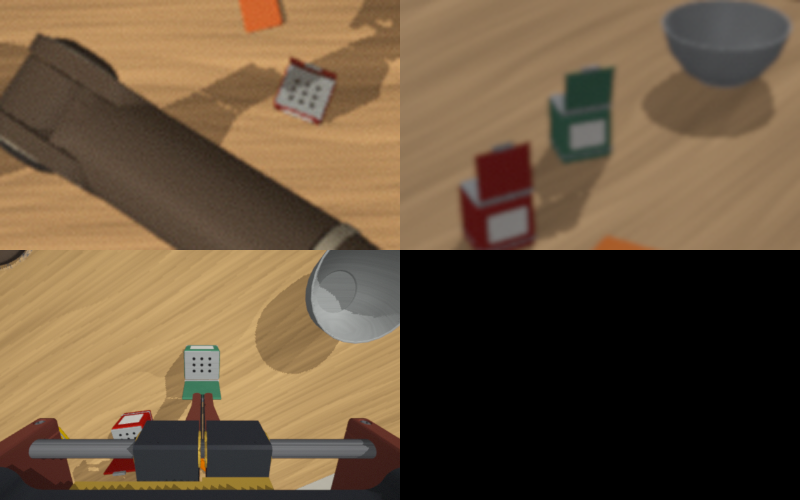

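The flap still stands open, and the fingers met no force even at z = 0.073. I'll check the real fingertip position with depth, and then test by descending beside the tin.

```bash
python3 - <<'E'
from h import *
w,d,W=cloud()
P=np.array(get_eef_pos());R=Ro.from_euler("xyz",get_orientation()).as_matrix()
L=(W-P)@R
print("grip",get_gripper_width(),get_gripper_force(),get_orientation(),get_joint_positions().round(3))
for r in range(216,280,4):
    print(r,[(c,*(L[r,c]*1000).round().astype(int)) for c in (306,314,320,326,334)])
k=outline_of("wrist","green_tin")[0]["pixels"]&(d>0);q=W[k]
for lo,hi in((.06,.085),(.09,.12),(.12,.16)):
    t=q[(q[:,2]>lo)&(q[:,2]<hi)];print(lo,len(t),t.mean(0).round(4) if len(t) else"",t.max(0) if len(t) else "")
cv2.imwrite("pics/tip.png",cv2.resize(w[130:310,200:440],(800,600),interpolation=2)[:,:,::-1])
E
```

```text
grip 0.000194523451224564 0.0 [-3.14144189e+00 -2.81223955e-04  2.61119962e+00] [ 0.436  0.49  -1.3    1.764  0.494  1.274  0.053]
216 [(306, np.int64(-38), np.int64(-19), np.int64(121)), (314, np.int64(-39), np.int64(-10), np.int64(123)), (320, np.int64(-39), np.int64(-3), np.int64(123)), (326, np.int64(-39), np.int64(4), np.int64(123)), (334, np.int64(-39), np.int64(13), np.int64(124))]
220 [(306, np.int64(-40), np.int64(-18), np.int64(114)), (314, np.int64(-40), np.int64(-9), np.int64(114)), (320, np.int64(-40), np.int64(-3), np.int64(115)), (326, np.int64(-41), np.int64(4), np.int64(115)), (334, np.int64(-40), np.int64(13), np.int64(114))]
224 [(306, np.int64(-42), np.int64(-18), np.int64(106)), (314, np.int64(-42), np.int64(-9), np.int64(107)), (320, np.int64(-42), np.int64(-3), np.int64(107)), (326, np.int64(-42), np.int64(4), np.int64(108)), (334, np.int64(-42), np.int64(13), np.int64(106))]
228 [(306, np.int64(-43), np.int64(-17), np.int64(98)), (314, np.int64(-43), np.int64(-9), np.int64(98)), (320, np.int64(-43), np.int64(-2), np.int64(98)), (326, np.int64(-43), np.int64(4)
[... 2604 characters left out ...]
06, np.int64(12), np.int64(-6), np.int64(-83)), (314, np.int64(12), np.int64(-3), np.int64(-83)), (320, np.int64(10), np.int64(0), np.int64(-80)), (326, np.int64(10), np.int64(3), np.int64(-80)), (334, np.int64(12), np.int64(6), np.int64(-83))]
276 [(306, np.int64(80), np.int64(1), np.int64(-196)), (314, np.int64(34), np.int64(-1), np.int64(-121)), (320, np.int64(11), np.int64(0), np.int64(-84)), (326, np.int64(10), np.int64(3), np.int64(-82)), (334, np.int64(34), np.int64(4), np.int64(-121))]
0.06 2889 [0.4716 0.2135 0.0739] [0.51436263 0.25577768 0.08488847]
0.09 830 [0.5011 0.1964 0.1055] [0.52025278 0.22497763 0.11999428]
0.12 386 [0.5038 0.1915 0.129 ] [0.5239992  0.222193   0.13690073]
```

View pics/tip.png

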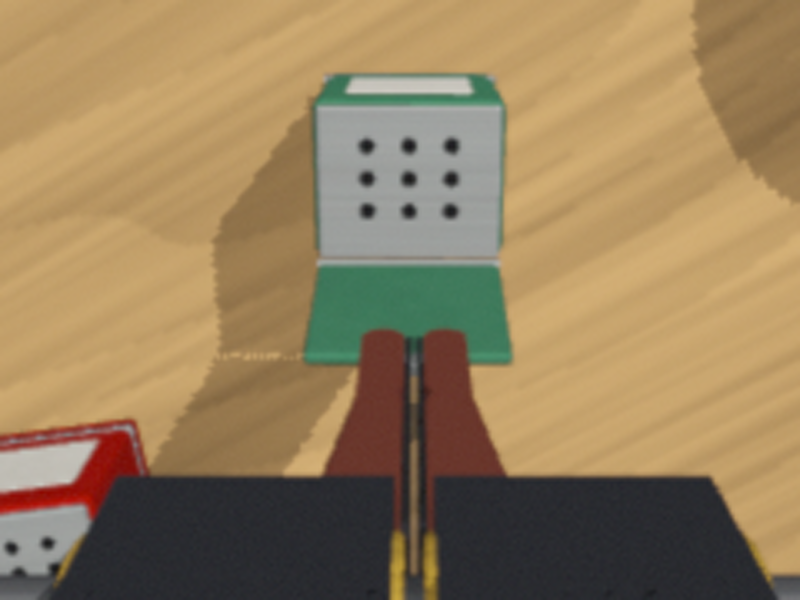

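The depth image shows the fingertips about 37 mm short of the reported TCP (local z ≈ -37 mm, front face at x = +12 mm). The first sweep therefore passed over the flap and touched nothing. I'll apply that offset and repeat.

```bash
cat >> h.py <<'E'
def shut(c,yaw,h=.012,r=.050,goal=8,tip=.037):
    c=np.array(c);e=np.array([np.cos(yaw),np.sin(yaw)]);o=[np.pi,0,yaw+np.pi]
    def pt(x,z): return [*(c+e*(x+h)),z-tip]   # finger's lower -x corner, tin frame
    goto(pt(.065,.19),o)
    f0=np.array(get_force())
    move_straight(pt(.065,.122),.25)
    for th in np.radians([75,45,20]):
        x=.03-r*np.cos(th)+.0025*np.sin(th); z=.0775+r*np.sin(th)+.0025*np.cos(th)
        move_straight(pt(x,z),.12)
        print(round(np.degrees(th)),(np.array(get_force())-f0).round(2),get_time_s())
    move_straight(pt(x,.084),.08)
    for z in np.arange(.083,.069,-.001):
        move_straight(pt(x,z),.03); f=np.array(get_force())-f0
        if f[2]>1: print(round(z,3),f.round(2))
        if f[2]>goal: break
    print("end",z,f.round(2))
    move_straight(pt(x,.19),.25)
    print("t",get_time_s())
E
python3 - <<'E'
from h import *
shut([.4725,.2135],np.radians(-30.4))
w,d,W=cloud()
k=outline_of("wrist","green_tin")[0]["pixels"]&(d>0);q=W[k]
print(len(q),np.percentile(q[:,2],[5,50,80,95,99]).round(4),q.mean(0).round(3))
p,d=camera("scene")
print([(np.round(q["xyz"],3).tolist(),round(q["conf"],2)) for q in tip_of("scene","green_tin")+tip_of("scene","green_edge")])
cv2.imwrite("pics/g2.png",np.hstack([cv2.resize(w[100:300,200:440],(400,333)),cv2.resize(p[120:220,250:370],(400,333))])[:,:,::-1])
E
```

```text
75 [ 1.23 -0.75  0.58] 18.0167
45 [ 0.61 -0.54 -0.23] 18.3833
20 [ 0.96 -0.45 -0.29] 18.7167
0.082 [ 0.63 -1.79  4.09]
0.081 [-2.03 -3.31 13.4 ]
end 0.081 [-2.03 -3.31 13.4 ]
t 20.3583
3126 [0.008  0.0735 0.0765 0.0894 0.0944] [ 0.536 -0.006  0.059]
[([0.471, 0.212, -0.002], 0.68), ([0.445, 0.22, 0.082], 0.76)]
```

View pics/g2.png

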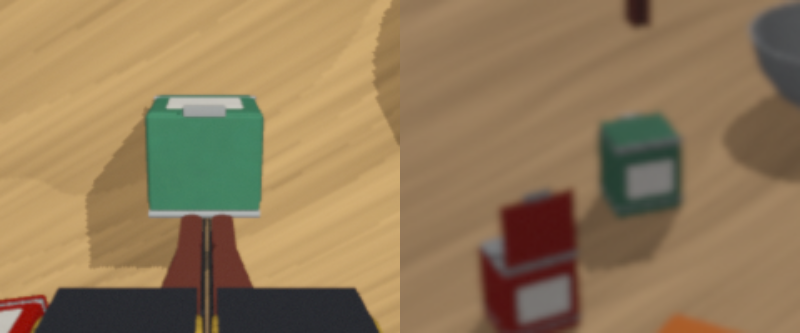

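Green's flap now lies flat, with the grey tab seated at the near edge, and the contact force was 13 N. Red is next, after which I'll check both lids for flatness.

```bash
python3 - <<'E'
from h import *
shut([.535,-.007],np.radians(-22.1))
yaw=-.45
goto([.44,.12,.30],[np.pi,0,yaw+np.pi])
w,d,W=cloud()
for n,c,y in(("red",[.535,-.007],-22.1),("green",[.4725,.2135],-30.4)):
    c=np.array(c);e=np.array([np.cos(np.radians(y)),np.sin(np.radians(y))]);f=np.array([-e[1],e[0]])
    D=W[...,:2]-c;x=D@e;yy=D@f
    k=(d>0)&(abs(x)<.024)&(abs(yy)<.027)&(W[...,2]>.05);q=W[k]
    A=np.c_[x[k],np.ones(k.sum())];s=np.linalg.lstsq(A,q[:,2],rcond=None)[0] if k.sum()>20 else 0
    print(n,k.sum(),"slope,z",s,"zmax",q[:,2].max() if len(q) else "")
p,d=camera("scene")
for n in("red","green","yellow"):
    print(n,[(np.round(q["xyz"],3).tolist(),round(q["conf"],2)) for q in tip_of("scene",n+"_tin")[:2]+tip_of("scene",n+"_edge")[:1]])
print(get_time_s())
cv2.imwrite("pics/r2.png",np.hstack([cv2.resize(w,(400,250)),cv2.resize(p[110:260,170:410],(400,250))])[:,:,::-1])
E
```

```text
75 [ 0.1  -2.   -0.24] 22.675
45 [-0.56 -1.82  0.16] 23.0417
20 [-0.28 -0.74  0.33] 23.375
0.082 [-1.88 -0.32  4.57]
0.081 [-4.16 -1.61 12.9 ]
end 0.081 [-4.16 -1.61 12.9 ]
t 25.0167
red 950 slope,z [-0.00023082  0.07888218] zmax 0.08130996214391603
green 8189 slope,z [-1.29869666  0.36736427] zmax 0.4398154348771184
red [([0.533, -0.008, -0.001], 0.64), ([0.508, 0.002, 0.078], 0.89)]
green [([0.471, 0.213, -0.002], 0.89), ([0.443, 0.221, 0.079], 0.73)]
yellow [([0.464, -0.231, 0.003], 0.94), ([0.492, -0.236, 0.139], 0.81)]
26.275
```

View pics/r2.png

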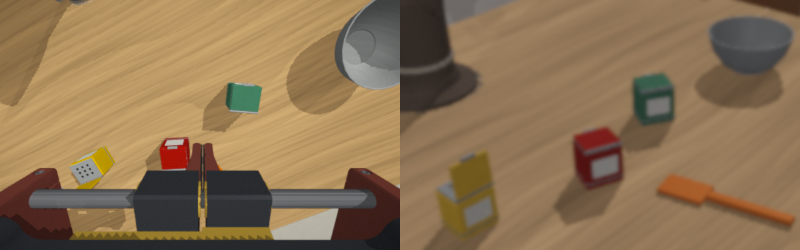

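Red is flat (slope 0), and yellow is unchanged. The green fit caught gripper pixels, so I'll refit it without them and then hand in.

```bash
python3 - <<'E'
from h import *
w,d,W=cloud()
c=np.array([.4725,.2135]);y=np.radians(-30.4);e=np.array([np.cos(y),np.sin(y)]);f=np.array([-e[1],e[0]])
D=W[...,:2]-c;x=D@e
k=(d>0)&(abs(x)<.024)&(abs(D@f)<.027)&(W[...,2]>.05)&(W[...,2]<.12);q=W[k]
s=np.linalg.lstsq(np.c_[x[k],np.ones(k.sum())],q[:,2],rcond=None)[0]
print(k.sum(),s)
if k.sum()>100 and abs(s[0])<.02: print("done",job_done())
E
```

```text
1269 [-0.00288847  0.07908571]
the job is handed in; nothing more can be done
done None
```

The red and green flaps are pushed over and pressed fully shut (both measure flat), the yellow flap is still open, no tin moved noticeably, and the job was handed in at about 26 s; a first pass at green missed because the fingertips sit about 37 mm short of the reported TCP.

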